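# Open the ratchet clamp on a cube mould

### The arm

A 7-joint arm with a two-finger parallel gripper is mounted at the origin on the work surface. World frame = base frame: x ahead of the robot, y to its left, z up, the work surface at z = 0. Lengths are in m, angles in rad, forces in N, time in s.
With the tool pointing down it reaches from about 0.4 to 0.85 m from the base axis. Payload 10.4 kg.
Tool frame: the origin (TCP) lies midway between the tips of the shut fingers; the grasp point (between the pads) lies 19 mm behind it; z points along the fingers, x is the direction in which the jaws open and shut, and the axes are right-handed (so a half turn about z gives the same grasp; the last joint's range is limited). The gripper opens to 87 mm and grips with 3 to 60 N. Pads are 19 mm wide; open, the fingers measure 117 mm over their backs; the gripper's body (75 mm by 190 mm) begins 51 mm behind the grasp point.
Start: joints at [-1.369, 0.332, -0.065, 1.46, 0.022, 1.35, -0.088], TCP at [0.139, 0.609, 0.223] pointing down, gripper open.
Joint ranges: [-2.6, 2.6], [-0.5, 2.12], [-1.47, 1.34], [0.16, 2.42], [-1.27, 4.41], [0.06, 2.06], [-2.6, 2.6]. Speed limits (rad/s): [2.22, 2.22, 2.79, 2.79, 3.14, 3.14, 3.14].

### API

Orientations are given as a 3x3 rotation matrix whose columns are the frame's x, y, z axes.
In Python, from rig import arm, vision gives the robot as it stands. The module is installed in compiled form; this text tells all that it offers.
- The arm moves only by the tool jog_arm, never from a script. Its arguments are lists of equal length, an entry for each row: "dp": the shift along the tool's x, y, z in mm, a list of three; "rotation": the turn, a rotation vector about the tool's x, y, z in rad, a list of three; "jaw": the opening, from 0 (shut) to 1 (fully open). In form: {"dp": [[x, y, z], ...], "rotation": [[rx, ry, rz], ...], "jaw": [jaw, ...]}. A call has 1 to 12 rows; each row is the pose to reach, as a shift and turn from the pose commanded when the call began, along the tool's axes at that moment; what a row does not reach only later rows make up. A row lasts 1/8 s, in which the tool goes at most 62.5 mm and 10.7 degrees, less where a joint would pass 70% of its speed; a pose out of reach is approached as far as the arm can. A call with a gripper value outside its range is refused whole. The fingers move at their own pace and stop on an object; "force" is the grip in N (left out, the last holds). Time passes only in rows, so rows that repeat a pose let the fingers close. It gives the time, the measured TCP pose, the force and the opening at its end, in the units of the state.
- arm.read_state(): the state, without advancing time (a new reading comes with each control period).
- vision.get_image(name): name is "side" or "top"; returns a dict with "img" (420x560x3 uint8, red, green, blue), "depth" (420x560 float32, m along the optical axis (not along the pixel's ray), 0 where there is no reading), "K" (3x3 intrinsics, pixels), "R" (3x3) and "t" (3): a world point X has camera coordinates R X + t. Camera axes: x right, y down, z forward; pixel columns grow to the right and rows downward; lengths in m; the calibration is good to about 2 mm. A picture is of the moment at which its call begins.
- arm.job_done(): hands the job in, once; it reports no verdict.
The state is a dict: "t": time; "q": joint angles; "joint_vel": joint speeds; "joint_torque": joint torques, N m; "eef_pos": TCP position; "tcp_rot": TCP orientation; "force": force on the tool from outside, world axes, zero at the start; "moment": the same for the moment, N m; "gripper_width": finger opening in m.
Only numpy, scipy, OpenCV 4.12 (cv2) and the standard library are available. Lean on these libraries where they do the work, as an engineer would, in place of code of your own. Each camera call takes 0.05 s, during which the arm holds its last target.

### The job

The mortar cube has hardened: open the ratchet clamp so that its mould can be stripped. Press the red release paddle down and, keeping it pressed, push the sliding jaw back along its bar until it meets the stop collar, then let go. Leave the mould standing where it is, and do not disturb the bottle, the pot or the scraper.

Things in the scene. Friction and masses are not known exactly. Their poses are not given: they have to be found in the camera images.
- clamp: Ratchet bar clamp screwed to the bench: plywood board 180 x 420 x 12 mm with a toothed steel bar (12 mm wide, 20 mm high, tooth tips 50 mm above the bench) along its y, 50 mm to the +x side of the board's middle. Origin under the board's centre at bench level, z up. The grey fixed jaw is at the -y end, the sliding jaw opens to +y. The ratchet holds the sliding jaw from going +y unless the release paddle is pressed.
- jaw (a joint): Slide of the grey sliding jaw along the bar (clamp's +y), m: 0 = shut on the mould, grows as it opens, 50 to 85 mm at the stop collar (varies). With the release pressed it slides against about 3 to 6 N. It stays where it is left.
- release (a joint): Red release paddle, a sprung rocker in the sliding jaw's head, rad: 0 = up (ratchet engaged), 0.20 = pressed to its stop. The ratchet is clear of its teeth from about 0.12. It turns about a level pin across the bar, 51 mm to +y of and 22 mm below the paddle's middle; it springs up when let go and the ratchet bites again.
- release_pad (a point): Middle of the top of the red paddle (38 mm across the bar, 36 mm along it), 74 mm above the bench when up; its axes are the clamp's when up. It is in line with the bar, nearer the mould than the push block, and rides with the jaw. Pressing here takes 2 N to start and 5 N at the stop, about 10 mm lower, more nearer the push block.
- jaw_push (a point): The sliding jaw's upright grey push block, just behind the paddle: this point is the middle of its flat face towards -y (to the mould), 22 mm to +y of the paddle's middle and 13 mm above its raised top. The face is 46 mm wide; the block is 20 mm thick along the bar and its top is 100 mm above the bench. A fingertip that holds the paddle down can push on this face to drive the jaw to +y.
- jaw_back (a point): Middle of the rear (+y) end of the sliding jaw's head, 34 mm above the bench; axes as the clamp's.
- collar_face (a point): Middle of the face (towards -y) of the dark stop collar, 34 mm above the bench, that the rear of the jaw's head comes to meet; axes as the clamp's. The collar is 40 mm across the bar, 20 mm along it and screwed fast to the bar, with a brass thumb screw on top (72 mm above the bench); where it is set varies.
- mould: Two-part aluminium cube mould, 90 x 90 mm and 78 mm high, full of hardened mortar, about 2 kg, loose, on the board (its top 90 mm above the bench) between the jaws, on the bar's -x side. Origin at the middle of its underside.
- oil: White bottle with blue cap, 54 mm across, 120 mm high, loose, on the bench beyond the clamp (its +x side). Origin at the middle of its underside.
- pot: Open steel pot without handles, 104 mm across the rim, narrower at the foot, 70 mm high, loose, on the bench beyond the clamp (its +x side). Origin at the middle of its underside.
- scraper: Scraper with a wooden handle lying on the bench on the clamp's -x side, along the board, 240 mm long, 20 mm high, blade 65 mm wide, blade towards the clamp's +y. Origin under the middle of its length, x towards the blade.

How it is judged:
On the way, in this order (a step that is already met when the one before it is completed fails the run):
1. the release paddle is pressed down while the jaw is still shut on the mould (value of joint release above 0.11 rad and value of joint jaw below 0.02 m), for 0.05 s.
2. the sliding jaw is pushed back until it meets the stop collar (y of jaw_back in the frame of collar_face above -0.004 m), for 0.1 s.
At the end, for the whole second after the job is handed in: The rear of the sliding jaw is within 4 mm of the stop collar and at rest; the mould stands upright within 12 mm of its starting place; bottle, pot and scraper are within 20 mm of theirs, none tipped over (y of jaw_back in the frame of collar_face above -0.004 m and velocity of joint jaw between -0.01 and 0.01 m/s and distance of mould from where it was at the start of the episode below 0.012 m and angle between mould's own z axis and vertical below 0.1 rad and distance of each of oil, pot, scraper from where it was at the start of the episode below 0.02 m and angle between each of oil, pot, scraper's own z axis and vertical below 0.2 rad); the robot touches nothing.
It fails at once if the mould is lifted, tipped or shoved more than 12 mm (distance of mould from where it was at the start of the episode above 0.012 m or angle between mould's own z axis and vertical above 0.1 rad).
It fails at once if the bottle, the pot or the scraper is lifted, knocked over or moved more than 20 mm (distance of any of oil, pot, scraper from where it was at the start of the episode above 0.02 m or angle between any of oil, pot, scraper's own z axis and vertical above 0.2 rad).
It also fails if it takes over 32 s, if anything falls off the work surface, if the arm or the gripper's body presses on something with over 40 N, if the wrist force passes 120 N, or if a joint passes its speed limit or range.

## Working session

There is one attempt and no reset: what is moved stays moved. The work goes in short steps, Python scripts to look and compute and a tool call to move; the robot and the scene stay as the last step left them, time stands still between calls to the robot, and variables do not carry over. Pictures are saved under pics/ and viewed, and the job is handed in when it is done.

Besides the shell and the picture viewer there is one more tool, called after "Call:" as name(argument=value, ...) on one line, values as JSON. jog_arm: Moves the arm, as the interface text tells. Its arguments: {"type":"object","properties":{"dp":{"type":"array"},"rotation":{"type":"array"},"jaw":{"type":"array"},"force":{"type":"number"}},"required":["dp","rotation","jaw"]}

```bash
mkdir -p pics; python3 - <<'E'
from rig import arm, vision
import cv2, numpy as np, pickle
s=arm.read_state(); print({k:np.round(v,3).tolist() for k,v in s.items()})
for n in("side","top"):
    d=vision.get_image(n); pickle.dump(d,open(n+"0.pkl","wb")); cv2.imwrite(f"pics/{n}0.png",d["img"][:,:,::-1])
    print(n,d["K"].round(1).tolist(),(-d["R"].T@d["t"]).round(3))
E
```

```text
{'t': 0.0, 'q': [-1.369, 0.333, -0.065, 1.461, 0.022, 1.35, -0.089], 'joint_vel': [-0.001, -0.001, 0.001, -0.001, 0.0, -0.0, -0.001], 'joint_torque': [0.001, -62.323, 0.025, -38.992, -0.061, 0.039, 0.0], 'eef_pos': [0.139, 0.609, 0.222], 'tcp_rot': [[0.223, 0.975, -0.0], [0.975, -0.223, -0.001], [-0.001, 0.0, -1.0]], 'force': [-0.087, 1.603, 0.758], 'moment': [0.031, 0.001, -0.025], 'gripper_width': 0.087}
side [[459.8, 0.0, 274.6], [0.0, 459.8, 215.6], [0.0, 0.0, 1.0]] [0.5   0.482 0.64 ]
top [[485.0, 0.0, 275.8], [0.0, 485.0, 212.9], [0.0, 0.0, 1.0]] [0.51  0.005 1.017]
```

View pics/side0.png

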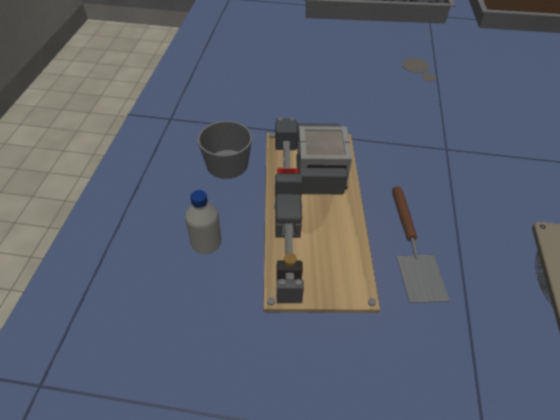

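View pics/top0.png

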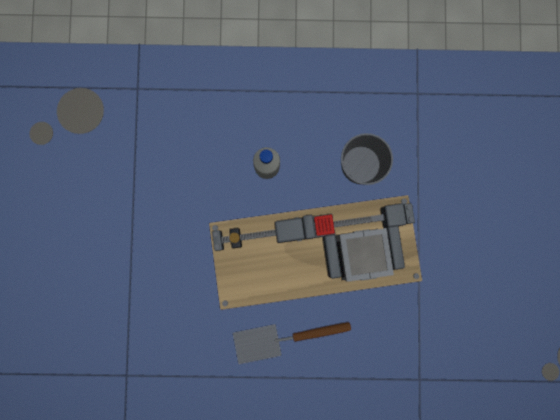

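The top view shows the red paddle at about (325,225), the push block at (309,227), the collar's brass screw at (235,238), the mould at (366,255), the bottle at (266,162) and the pot at (366,160). Next I'll turn these into world positions.

```bash
cat > h.py <<'E'
import numpy as np,cv2,pickle
def ray(d,u,v,z):
    r=d["R"].T@np.linalg.inv(d["K"])@np.array([u,v,1.]); c=-d["R"].T@d["t"]
    return c+r*(z-c[2])/r[2]
def cen(m):
    n,l,st,c=cv2.connectedComponentsWithStats(m.astype(np.uint8)); i=1+np.argmax(st[1:,4]); return c[i],st[i],l==i
def proj(d,X):
    x=d["K"]@(d["R"]@X+d["t"]); return x[:2]/x[2]
E
python3 - <<'E'
from h import *
T={n:pickle.load(open(n+"0.pkl","rb")) for n in("side","top")}
for n,d in T.items():
    h=cv2.cvtColor(d["img"],cv2.COLOR_RGB2HSV).astype(int); H,S,V=h[...,0],h[...,1],h[...,2]
    red=((H<6)|(H>174))&(S>180)&(V>90)
    c,st,m=cen(red); print(n,"red",c.round(1),st,"z.074:",ray(d,*c,.074).round(4))
    ys,xs=np.nonzero(m); dz=d["depth"][m]; P=np.linalg.inv(d["K"])@np.vstack([xs*dz,ys*dz,dz]); W=d["R"].T@(P-d["t"][:,None]); print(" depth med",np.median(W,1).round(4))
    wood=(H>8)&(H<25)&(S>70)&(V>110)
    c,st,m=cen(cv2.morphologyEx(wood.astype(np.uint8),cv2.MORPH_CLOSE,np.ones((25,25)))if n=="top" else wood); print(" wood",c,st)
    if n=="top":
        r=cv2.minAreaRect(np.argwhere(m)[:,::-1].astype(np.float32)); b=cv2.boxPoints(r)
        B=np.array([ray(d,*p,.012) for p in b]); print(b.round(1).tolist(),B.round(4).tolist(),[np.linalg.norm(B[i]-B[i-1]).round(4) for i in range(4)])
        for nm,u,v,z in [("screw",235,238,.072),("blocktop",309,227,.1),("collar",236,237,.054),("headrear",276,231,.05),("oil",266,157,.12),("pot",366,160,.07),("mould",366,255,.09)]: print(nm,ray(d,u,v,z).round(4))
i=T["top"]["img"][190:290,200:430]; cv2.imwrite("pics/topz.png",cv2.resize(i,None,fx=3.4,fy=3.4,interpolation=cv2.INTER_CUBIC)[:,:,::-1])
i=T["side"]["img"][110:310,230:380]; cv2.imwrite("pics/sidez.png",cv2.resize(i,None,fx=3,fy=3,interpolation=cv2.INTER_CUBIC)[:,:,::-1])
E
```

```text
side red [280.2 170.1] [278 169   6   3  14] z.074: [ 0.5743 -0.1036  0.074 ]
 depth med [ 0.5745 -0.103   0.0747]
 wood [322.30033097 246.55243499] [  264   134   115   177 10575]
top red [324.1 224.6] [315 215  19  20 302] z.074: [ 0.5623 -0.0948  0.074 ]
 depth med [ 0.5617 -0.0946  0.0749]
 wood [301.42147908 251.52084561] [  210   196   211   113 13576]
[[208.60000610351562, 223.5], [408.6000061035156, 194.89999389648438], [420.70001220703125, 279.8999938964844], [220.8000030517578, 308.5]] [[0.564, 0.138, 0.012], [0.6308, -0.2774, 0.012], [0.4551, -0.3016, 0.012], [0.3905, 0.1084, 0.012]] [np.float64(0.176), np.float64(0.4207), np.float64(0.1774), np.float64(0.4151)]
screw [0.5334 0.0781 0.072 ]
blocktop [ 0.5559 -0.0636  0.1   ]
collar [0.5359 0.0775 0.054 ]
headrear [ 0.5493 -0.0016  0.05  ]
oil [0.6846 0.0199 0.12  ]
pot [ 0.6919 -0.1771  0.07  ]
mould [ 0.5048 -0.1736  0.09  ]
```

View pics/topz.png

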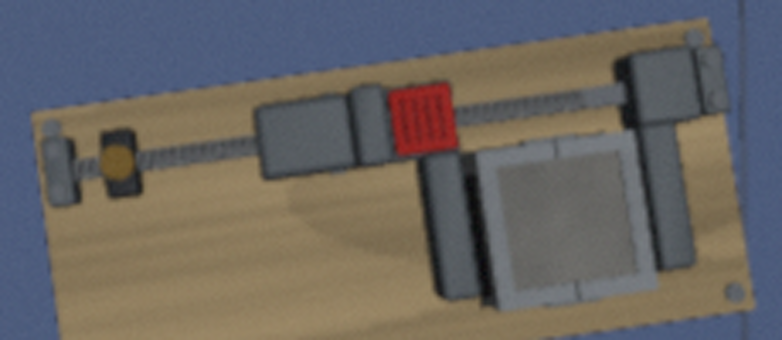

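View pics/sidez.png

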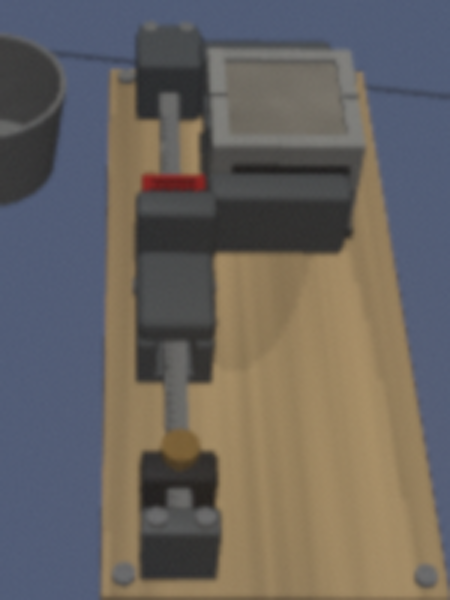

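Call:
jog_arm(dp=[[-49,47,0],[-98,95,0],[-147,142,0],[-195,189,0],[-244,236,0],[-293,284,0],[-342,331,0],[-391,378,0],[-440,426,0],[-489,473,0],[-538,520,0],[-586,567,0]], rotation=[[0,0,0.1],[0,0,0.2],[0,0,0.3],[0,0,0.4],[0,0,0.5],[0,0,0.6],[0,0,0.7],[0,0,0.8],[0,0,0.9],[0,0,1.0],[0,0,1.1],[0,0,1.185]], jaw=[0,0,0,0,0,0,0,0,0,0,0,0])

```text
t: 1.6
eef_pos: [0.5281, -0.0342, 0.2226]
tcp_rot: [[0.987, 0.158, 0.0], [0.158, -0.987, 0.0], [0.0, -0.0, -1.0]]
force: [0.3, 0.6, -0.6]
gripper_width: 0.0002
```

Call:
jog_arm(dp=[[0,0,0],[0,0,0]], rotation=[[0,0,0],[0,0,0]], jaw=[0,0])

```text
t: 1.85
eef_pos: [0.5271, -0.0321, 0.2221]
tcp_rot: [[0.987, 0.161, -0.001], [0.161, -0.987, 0.0], [-0.001, -0.0, -1.0]]
force: [0.1, 0.7, -0.6]
gripper_width: 0.0004
```

Call:
jog_arm(dp=[[12,30,0],[24.5,61.5,0],[24.5,61.5,50],[24.5,61.5,90],[24.5,61.5,107],[24.5,61.5,107],[24.5,61.5,107]], rotation=[[0,0,0],[0,0,0],[0,0,0],[0,0,0],[0,0,0],[0,0,0],[0,0,0]], jaw=[0,0,0,0,0,0,0])

```text
t: 2.72
eef_pos: [0.5625, -0.0889, 0.1172]
tcp_rot: [[0.987, 0.161, 0.002], [0.161, -0.987, 0.0], [0.002, -0.0, -1.0]]
force: [0.6, 0.2, -0.7]
gripper_width: 0.0007
```

```bash
python3 - <<'E'
from rig import arm, vision
from h import *
s=arm.read_state(); print(s["t"],s["eef_pos"].round(4) if hasattr(s["eef_pos"],"round") else s["eef_pos"],s["force"])
ims=[]
for n,(a,b,c,e) in dict(side=(100,300,200,400),top=(170,290,230,430)).items():
    d=vision.get_image(n); print(n,proj(d,np.array(s["eef_pos"])).round(1))
    i=d["img"][a:b,c:e]; cv2.imwrite(f"pics/{n}1.png",cv2.resize(i,None,fx=3,fy=3,interpolation=cv2.INTER_CUBIC)[:,:,::-1])
E
```

```text
2.725 [ 0.5625 -0.0889  0.1172] [ 0.63645803  0.15111991 -0.70533729]
side [286.4 158.3]
top [323.4 223.2]
```

View pics/side1.png

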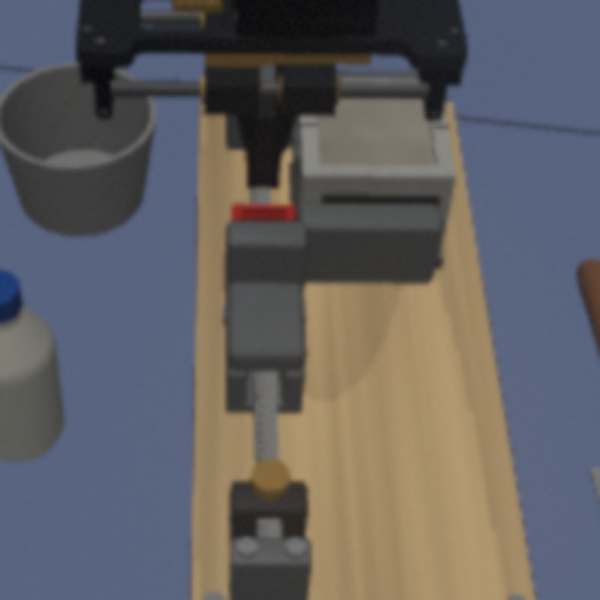

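View pics/top1.png

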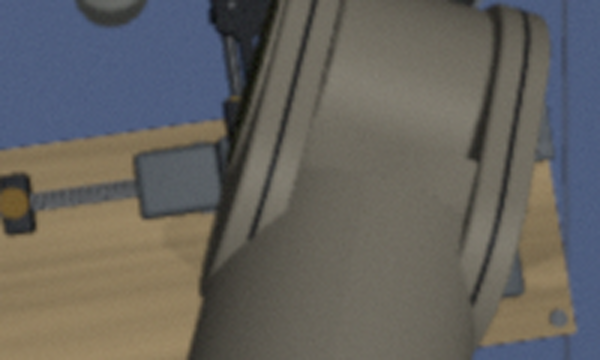

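The fingertip projects to (286,158) in the side view. It sits over the red paddle, in line with the bar and clear of the push block and mould, so I'll go down.

Call:
jog_arm(dp=[[-1,0,15],[-1,0,28],[-1,0,35],[-1,0,35]], rotation=[[0,0,0],[0,0,0],[0,0,0],[0,0,0]], jaw=[0,0,0,0])

```text
t: 3.32
eef_pos: [0.56, -0.0894, 0.0797]
tcp_rot: [[0.987, 0.16, -0.001], [0.16, -0.987, -0.0], [-0.001, -0.0, -1.0]]
force: [1.2, -0.0, -0.1]
gripper_width: 0.0005
```

Call:
jog_arm(dp=[[0,0,2],[0,0,4],[0,0,6],[0,0,6],[0,0,6]], rotation=[[0,0,0],[0,0,0],[0,0,0],[0,0,0],[0,0,0]], jaw=[0,0,0,0,0])

```text
t: 3.95
eef_pos: [0.5605, -0.0893, 0.0746]
tcp_rot: [[0.987, 0.16, 0.0], [0.16, -0.987, 0.0], [0.0, -0.0, -1.0]]
force: [0.2, -0.1, 0.6]
gripper_width: 0.0004
```

Force is 0.6 N at z = 74.6 mm, so the tip is just at contact. I'll press in small steps.

Call:
jog_arm(dp=[[0,0,1.5],[0,0,3],[0,0,4],[0,0,4]], rotation=[[0,0,0],[0,0,0],[0,0,0],[0,0,0]], jaw=[0,0,0,0])

```text
t: 4.45
eef_pos: [0.5609, -0.0906, 0.071]
tcp_rot: [[0.987, 0.159, 0.001], [0.159, -0.987, -0.001], [0.001, 0.001, -1.0]]
force: [-0.8, -4.2, 4.9]
gripper_width: 0.0005
```

Call:
jog_arm(dp=[[0,0,1],[0,0,2],[0,0,3],[0,0,3]], rotation=[[0,0,0],[0,0,0],[0,0,0],[0,0,0]], jaw=[0,0,0,0])

```text
t: 4.95
eef_pos: [0.5609, -0.0902, 0.068]
tcp_rot: [[0.987, 0.16, 0.001], [0.16, -0.987, -0.001], [0.001, 0.001, -1.0]]
force: [-0.3, -2.5, 5.6]
gripper_width: 0.0004
```

Call:
jog_arm(dp=[[0,0,1],[0,0,2],[0,0,2]], rotation=[[0,0,0],[0,0,0],[0,0,0]], jaw=[0,0,0])

```text
t: 5.32
eef_pos: [0.561, -0.0903, 0.0664]
tcp_rot: [[0.987, 0.16, 0.001], [0.16, -0.987, -0.0], [0.001, 0.001, -1.0]]
force: [-2.5, -3.6, 9.0]
gripper_width: 0.0004
```

Call:
jog_arm(dp=[[0,0,1],[0,0,1.5],[0,0,1.5]], rotation=[[0,0,0],[0,0,0],[0,0,0]], jaw=[0,0,0])

```text
t: 5.7
eef_pos: [0.5611, -0.0904, 0.0658]
tcp_rot: [[0.987, 0.159, 0.002], [0.159, -0.987, 0.0], [0.002, 0.0, -1.0]]
force: [-6.3, -2.3, 21.1]
gripper_width: 0.0003
```

The force jumped to 21 N with only 0.6 mm more travel, so the paddle is on its stop. Now I'll push the jaw towards +y.

Call:
jog_arm(dp=[[0,-3,0],[0,-6,0],[0,-9,0],[0,-12,0],[0,-16,0],[0,-20,0],[0,-20,0]], rotation=[[0,0,0],[0,0,0],[0,0,0],[0,0,0],[0,0,0],[0,0,0],[0,0,0]], jaw=[0,0,0,0,0,0,0])

```text
t: 6.58
eef_pos: [0.558, -0.0704, 0.0658]
tcp_rot: [[0.987, 0.16, 0.002], [0.16, -0.987, 0.0], [0.002, 0.0, -1.0]]
force: [-6.6, -2.0, 20.2]
gripper_width: 0.0001
```

```bash
python3 - <<'E'
from rig import arm, vision
from h import *
s=arm.read_state(); print(s["t"],s["eef_pos"],s["force"])
d=vision.get_image("side")
i=d["img"][100:300,200:400]; cv2.imwrite("pics/side2.png",cv2.resize(i,None,fx=3,fy=3,interpolation=cv2.INTER_CUBIC)[:,:,::-1])
E
```

```text
6.575 [ 0.55801581 -0.07042218  0.06578667] [-6.64128914 -2.04049325 20.22021975]
```

View pics/side2.png

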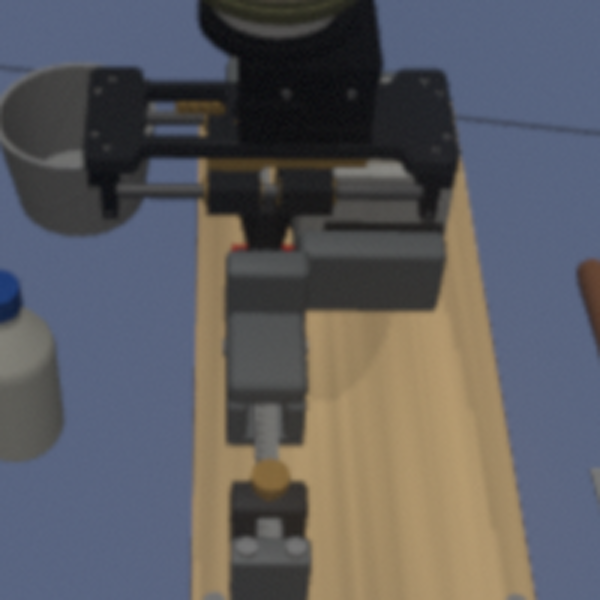

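The jaw moved with the tip: its rear edge went from row 410 to 442 in the crop, and z held. The mould face is now free and still in place, so I'll continue.

Call:
jog_arm(dp=[[0,-4,0],[0,-8,0],[0,-12,0],[0,-16,0],[0,-20,0],[0,-24,0],[0,-24,0]], rotation=[[0,0,0],[0,0,0],[0,0,0],[0,0,0],[0,0,0],[0,0,0],[0,0,0]], jaw=[0,0,0,0,0,0,0])

```text
t: 7.5
eef_pos: [0.5543, -0.0465, 0.0658]
tcp_rot: [[0.987, 0.16, 0.002], [0.16, -0.987, 0.0], [0.002, -0.0, -1.0]]
force: [-5.8, -2.0, 19.4]
gripper_width: 0.0004
```

Call:
jog_arm(dp=[[0,-3,0],[0,-6,0],[0,-9,0],[0,-9,0]], rotation=[[0,0,0],[0,0,0],[0,0,0],[0,0,0]], jaw=[0,0,0,0])

```text
t: 8.0
eef_pos: [0.5529, -0.0378, 0.0658]
tcp_rot: [[0.987, 0.16, 0.002], [0.16, -0.987, 0.0], [0.002, 0.0, -1.0]]
force: [-6.1, -3.4, 19.4]
gripper_width: 0.0007
```

```bash
python3 - <<'E'
from rig import arm, vision
from h import *
s=arm.read_state(); print(s["t"],s["eef_pos"],s["force"])
for n,(a,b,c,e) in dict(side=(140,310,220,390),top=(190,290,200,370)).items():
    d=vision.get_image(n)
    i=d["img"][a:b,c:e]; cv2.imwrite(f"pics/{n}3.png",cv2.resize(i,None,fx=3.5,fy=3.5,interpolation=cv2.INTER_CUBIC)[:,:,::-1])
E
```

```text
8.0 [ 0.5528786  -0.03778168  0.06579175] [-6.13037848 -3.38411801 19.3696723 ]
```

View pics/side3.png

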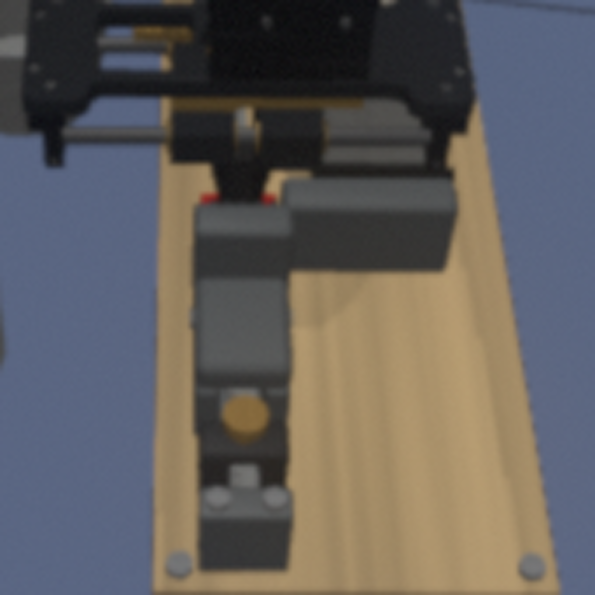

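View pics/top3.png

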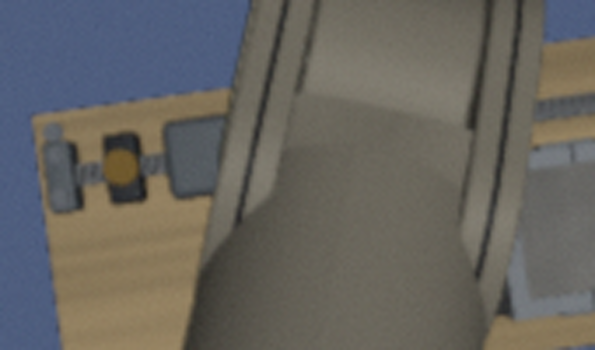

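In the top crop, the head rear is at column 165 and the collar face at column 142, which leaves about 13 mm.

Call:
jog_arm(dp=[[0,-3,0],[0,-6,0],[0,-9,0],[0,-11,0],[0,-11,0]], rotation=[[0,0,0],[0,0,0],[0,0,0],[0,0,0],[0,0,0]], jaw=[0,0,0,0,0])

```text
t: 8.72
eef_pos: [0.5512, -0.0269, 0.0658]
tcp_rot: [[0.987, 0.16, 0.002], [0.16, -0.987, 0.0], [0.002, 0.0, -1.0]]
force: [-5.0, -3.0, 20.1]
gripper_width: 0.0004
```

Call:
jog_arm(dp=[[0,-1.5,0],[0,-3,0],[0,-3,0]], rotation=[[0,0,0],[0,0,0],[0,0,0]], jaw=[0,0,0])

```text
t: 9.1
eef_pos: [0.5507, -0.0241, 0.0658]
tcp_rot: [[0.987, 0.159, 0.002], [0.159, -0.987, 0.0], [0.002, 0.0, -1.0]]
force: [-5.6, -3.4, 20.9]
gripper_width: 0.0007
```

Call:
jog_arm(dp=[[0,-1.5,0],[0,-3,0],[0,-3,0]], rotation=[[0,0,0],[0,0,0],[0,0,0]], jaw=[0,0,0])

```text
t: 9.48
eef_pos: [0.5504, -0.0226, 0.0659]
tcp_rot: [[0.987, 0.158, 0.003], [0.158, -0.987, -0.001], [0.002, 0.002, -1.0]]
force: [-4.3, -7.7, 19.5]
gripper_width: 0.0005
```

Call:
jog_arm(dp=[[0,-1.5,0],[0,-3,0],[0,-3,0]], rotation=[[0,0,0],[0,0,0],[0,0,0]], jaw=[0,0,0])

```text
t: 9.85
eef_pos: [0.5504, -0.0223, 0.066]
tcp_rot: [[0.988, 0.156, 0.004], [0.156, -0.988, -0.004], [0.003, 0.005, -1.0]]
force: [-2.6, -15.9, 19.0]
gripper_width: 0.0006
```

The tip stopped (0.3 mm of motion, push up to 16 N), which suggests the collar. I'll check with a picture.

```bash
python3 - <<'E'
from rig import arm, vision
from h import *
for n,(a,b,c,e) in dict(side=(140,310,220,390),top=(190,290,200,370)).items():
    d=vision.get_image(n)
    i=d["img"][a:b,c:e]; cv2.imwrite(f"pics/{n}4.png",cv2.resize(i,None,fx=3.5,fy=3.5,interpolation=cv2.INTER_CUBIC)[:,:,::-1])
E
```

```text
(no output)
```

View pics/side4.png

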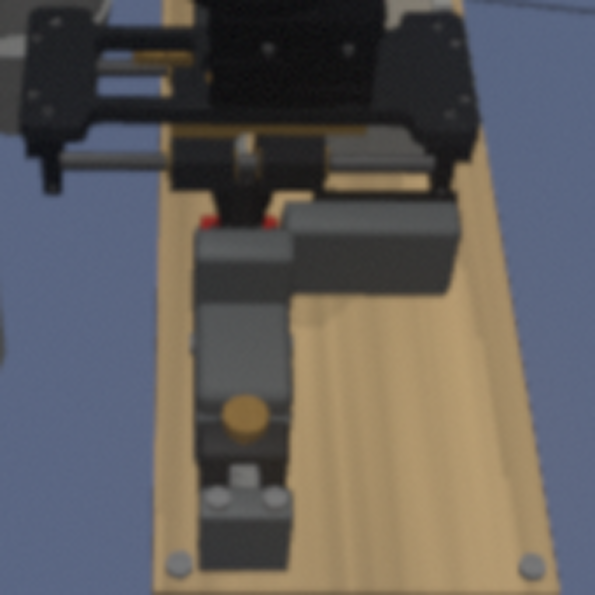

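View pics/top4.png

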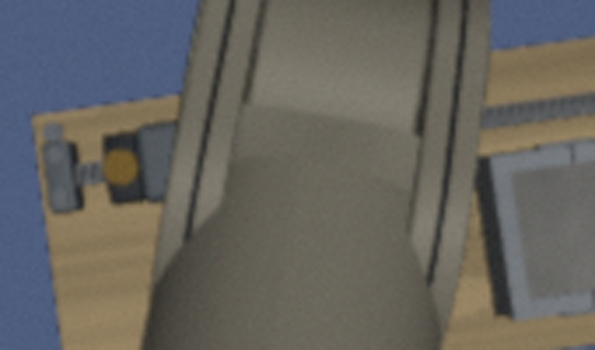

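The jaw's head is against the collar: at column 140 of the top crop there is no bar visible between them. I'll lift straight up, easing off the preload once the paddle is free.

Call:
jog_arm(dp=[[0,0,-4],[0,0,-9],[0,0,-15],[0,4,-20],[0,5,-30],[0,5,-60],[0,5,-110],[0,5,-150],[0,5,-150]], rotation=[[0,0,0],[0,0,0],[0,0,0],[0,0,0],[0,0,0],[0,0,0],[0,0,0],[0,0,0],[0,0,0]], jaw=[0,0,0,0,0,0,0,0,0])

```text
t: 11.08
eef_pos: [0.5512, -0.0224, 0.2174]
tcp_rot: [[0.987, 0.16, 0.005], [0.16, -0.987, 0.001], [0.005, -0.001, -1.0]]
force: [0.1, -0.2, -0.9]
gripper_width: 0.0005
```

Call:
jog_arm(dp=[[0,50,-20],[0,100,-40],[0,150,-40],[0,190,-40],[0,190,-40],[0,190,-40]], rotation=[[0,0,0],[0,0,0],[0,0,0],[0,0,0],[0,0,0],[0,0,0]], jaw=[0,0,0,0,0,0])

```text
t: 11.82
eef_pos: [0.5799, -0.2091, 0.2532]
tcp_rot: [[0.987, 0.16, -0.001], [0.16, -0.987, 0.001], [-0.001, -0.001, -1.0]]
force: [0.1, -0.3, 0.0]
gripper_width: 0.0003
```

```bash
python3 - <<'E'
from rig import arm, vision
from h import *
s=arm.read_state(); print(s["t"],s["eef_pos"],s["force"])
d=vision.get_image("side");o=pickle.load(open("side0.pkl","rb"))
cv2.imwrite("pics/side5.png",d["img"][:,:,::-1])
d=vision.get_image("top")
i=d["img"][130:310,190:430]; cv2.imwrite("pics/top5.png",cv2.resize(i,None,fx=3.2,fy=3.2,interpolation=cv2.INTER_CUBIC)[:,:,::-1])
E
```

```text
11.825 [ 0.57987872 -0.20914156  0.25317254] [ 0.12687104 -0.34501005  0.03387525]
```

View pics/side5.png

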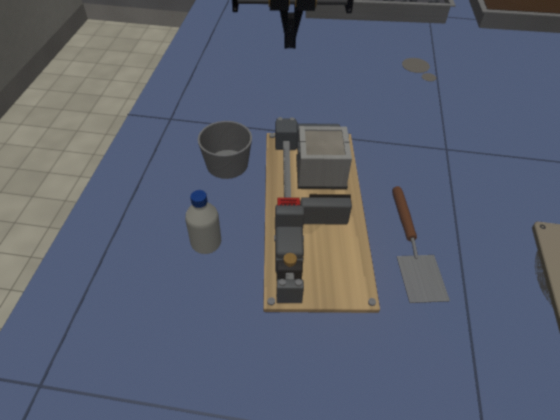

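View pics/top5.png

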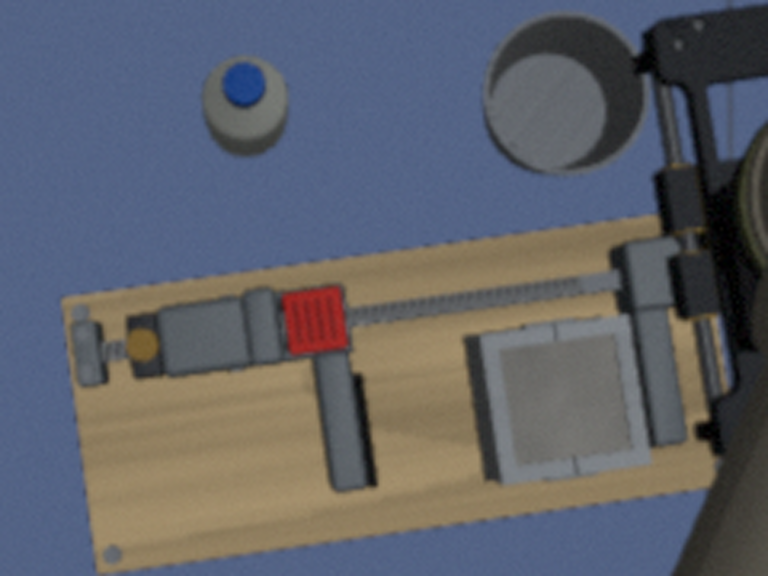

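The jaw's head sits against the collar, the paddle has sprung up, and the mould, bottle, pot and scraper are where they were. The arm is clear.

```bash
python3 -c "
from rig import arm
print(arm.job_done())"
```

```text
the job is handed in; nothing more can be done
None
```

The clamp is open, and I handed the job in at about 12 s of the 32 s allowed. No verdict was reported.

- **Pressing:** With the fingers shut, I pressed the red paddle about 6 mm off its middle, towards the push block. At about 66 mm height the force jumped to 21 N, which I took as the paddle's stop.
- **Pushing:** Keeping it pressed, I pushed the jaw about 67 mm along the bar. There the tip stopped moving and the push rose to 16 N. I then lifted straight up and moved the arm clear.
- **Last checks:** In the final pictures:
  - The jaw's head is against the collar with no visible gap.
  - The paddle has sprung back up.
  - By eye, the mould is upright at the same pixel position to within 2 px (about 4 mm).
  - The bottle, pot and scraper look unmoved.
  - The tool force is near zero, so the arm touches nothing.

I had no direct reading of the paddle or jaw joints, so paddle travel and collar contact rest on force, tip position and the pictures. While the paddle was held down there was also a sideways force of about 6 N, which I did not explain. It was gone once I lifted off.

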